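Clamp the closed two-part praline mould

TASK

One of the two bench clamps on the packing table has a closed two-part mould lying on its base; the other is empty. Slide that clamp's free jaw down its post until the foot rests on the mould, then screw the wooden T-handle tight, about a quarter turn clockwise seen from above, so that the jaw cocks on its post and binds. Let go and leave the mould clamped.

Things in the scene. Friction and masses are not known exactly. Their poses are not given: they have to be found in the camera images.
- jaw_top (a point): Push point, flat top of the free jaw's dark steel arm (26 mm wide), half-way between post and screw, 55 mm from each axis; x points to the screw, z up. The jaw slides stiffly on its post (3 N push), stays where left, starts with its foot 18 to 40 mm above the mould. Pressed on the work it cocks 2 to 3 degrees and grips the post, a 12 x 24 mm flat bar 178 mm high over the table.
- foot: Round black rubber foot, 34 mm across, under the screw on the jaw of the clamp that holds the mould. Origin: centre of its underside, 47 mm below the arm's top (screw at 0); z up, x away from the post. It does not turn with the handle; the rubber gives 1 mm per 9 N. Clamp base: 220 x 110 x 18 mm plate fixed to the table. The other, empty clamp looks alike; its jaw is locked.
- handle (a point): Centre of the wooden T-handle on the screw's axis: a round level bar 73 mm long, 13 mm thick, along this point's y axis, 45 mm above the arm's top (screw at 0). The point turns with the handle and rides with the jaw. A steel hub 20 mm across begins 6 mm below the bar's centre.
- screw (a joint): Angle of the T-handle, rad, growing clockwise seen from above; range 0 to 2.4, starts at 0.1 to 0.4. At 0 the bar lies square across the arm. Coarse screw: 3.5 mm down per rad, 0.15 N m of friction, does not unwind. With the foot already pushed onto the mould, a turn of 1.2 to 1.45 rad makes it tight.
- mould: Closed two-part mould, a block with a flange round its middle: lower half white, upper half grey, 90 x 80 mm over the flange (x, y), 56 mm high, about 0.45 kg, loose on the clamp's base under the foot. Origin: centre of its underside, z up; its flat top is at z = 56 mm.
Things that resemble listed ones, but are neither listed nor needed, are in the scene too. What is shaped like the part that bears jaw_top but green or pink is not meant.

How it is judged:
By the outcome, as a careful person would: the job done as asked, in the order asked, and still so for the second after the job is handed in, with the robot touching nothing.
It also fails if it takes over 51 s, if anything falls off the work surface, if the arm or the gripper's body presses on something with over 40 N, if the wrist force passes 120 N, or if a joint passes its speed limit or range.

ROBOT

A 6-joint arm with a two-finger parallel gripper is mounted at the origin on the work surface. World frame = base frame: x ahead of the robot, y to its left, z up, the work surface at z = 0. Lengths are in m, angles in rad, forces in N, time in s.
With the tool pointing down it reaches from about 0.225 to 0.875 m from the base axis. Payload 3.4 kg.
Tool frame: the origin (TCP) lies midway between the tips of the shut fingers; the grasp point (between the pads) lies 19 mm behind it (manip.grasp_offset is the distance from the TCP to the grasp point, in m); x points along the fingers, y is the direction in which the jaws open and shut, and the axes are right-handed (so a half turn about x gives the same grasp; the last joint's range is limited). The gripper opens to 85 mm and grips with 20 to 120 N. Pads are 22 mm wide; open, the fingers measure 114 mm over their backs; the gripper's body (76 mm by 85 mm) begins 54 mm behind the grasp point. The pads swing forward as they close: fully open they stand 13 mm farther back than shut.
Start: joints at [1.211, 0.276, 1.505, -0, 1.361, -0.121], TCP at [0.136, 0.559, 0.196] pointing down, gripper open.
Joint ranges: [-2.89, 2.89], [-0.75, 2.08], [0.22, 2.7], [-1.18, 4.32], [0.11, 2.71], [-2.7, 2.7]. Speed limits (rad/s): [2.57, 2.57, 3.14, 3.14, 3.14, 3.14].

INTERFACE

Orientations are given as a unit quaternion [w, x, y, z].
In Python, from rig import manip gives the robot as it stands.
- The arm moves only by the shell command python3 -m creep 'ROWS' [OPENING] [FORCE]. ROWS is a JSON object of lists of equal length, an entry for each row: "delta_pos": the shift along the tool's x, y, z in cm, a list of three; "dr": the turn, a rotation vector about the tool's x, y, z in rad, a list of three. In form: {"delta_pos": [[dx, dy, dz], ...], "dr": [[rx, ry, rz], ...]}. A call has 1 to 10 rows; each row is the pose to reach, as a shift and turn from the pose commanded when the call began, along the tool's axes at that moment; what a row does not reach only later rows make up. A row lasts 1/10 s, in which the tool goes at most 50 mm and 8.59 degrees, less where a joint would pass 70% of its speed; a pose out of reach is approached as far as the arm can. A call with a gripper value outside its range is refused whole. OPENING is the opening, from -1 (shut) to 1 (fully open), set as the call begins (- or left out, the last holds). The fingers move at their own pace and stop on an object; FORCE is the grip in N (left out, the last holds). Time passes only in rows, so rows that repeat a pose let the fingers close. It gives the time, the measured TCP pose, the force and the opening at its end, in the units of the state.
- manip.get_state(): the state, without advancing time (a new reading comes with each control period).
- manip.get_image(name): name is "scene" or "top" or "wrist"; returns a dict with "pixels" (420x560x3 uint8, blue, green, red), "depth" (420x560 float32, m along the optical axis (not along the pixel's ray), 0 where there is no reading), "intrinsics" (3x3 intrinsics, pixels), "k1" (the pictures are not rectified: a ray, as slopes to the right and down, at radius r is drawn at 1 + k1 r^2 times it, then the intrinsics apply), "rvec" (rotation vector, rad) and "tvec" (3), from world to camera coordinates, as OpenCV has them. Camera axes: x right, y down, z forward; pixel columns grow to the right and rows downward; lengths in m; the calibration is good to about 2 mm. A picture is of the moment at which its call begins.
- manip.sign_off(): hands the job in, once; it reports no verdict.
The state is a dict: "clock": time; "qpos": joint angles; "qd": joint speeds; "effort": joint torques, N m; "position": TCP position; "ee_rot": TCP orientation; "contact_force": force on the tool from outside, world axes, zero at the start; "moment": the same for the moment, N m; "width": finger opening in m.
Only numpy, scipy, OpenCV 4.12 (cv2) and the standard library are available. Lean on these libraries where they do the work, as an engineer would, in place of code of your own. Each camera call takes 0.05 s, during which the arm holds its last target. There are 200 camera calls.

## Working session

There is one attempt and no reset: what is moved stays moved. The work goes in short steps, Python scripts to look and compute and a shell command to move; the robot and the scene stay as the last step left them, time stands still between calls to the robot, and variables do not carry over. Pictures are saved under pics/ and viewed, about 8 in all and at most 12, crops included, and the job is handed in when it is done.

```bash
ls; mkdir -p pics
cat > h.py <<'E'
import numpy as np, cv2, pickle
from rig import manip
def grab(n):
    d=manip.get_image(n); pickle.dump(d,open(f'pics/{n}.pkl','wb')); return d
def load(n): return pickle.load(open(f'pics/{n}.pkl','rb'))
def cloud(d):
    K=d['intrinsics'];h,w=d['depth'].shape
    R,_=cv2.Rodrigues(np.array(d['rvec'],float))
    u,v=np.meshgrid(np.arange(w),np.arange(h))
    xd=(u-K[0][2])/K[0][0]; yd=(v-K[1][2])/K[1][1]
    x,y=xd.copy(),yd.copy()
    for _ in range(8):
        s=1+d['k1']*(x*x+y*y); x=xd/s;y=yd/s
    z=d['depth']; P=np.stack([x*z,y*z,z],-1)
    W=(P-np.array(d['tvec']).ravel())@R
    W[z<=0]=np.nan
    return W
E
python3 - <<'E'
from h import *
a=grab('scene');b=grab('top')
cv2.imwrite('pics/a1.png',a['pixels']);cv2.imwrite('pics/a2.png',b['pixels'])
print(manip.get_state()); 
for d in(a,b): print(d['intrinsics'],d['k1'],d['rvec'],d['tvec'],(d['depth']>0).mean())
E
```

```text
pics
{'clock': 0.1, 'qpos': array([ 1.21102249e+00,  2.76511862e-01,  1.50601975e+00,  2.63205857e-05,
        1.36071028e+00, -1.20974805e-01]), 'qd': array([-0.00020462, -0.00180132, -0.00484542, -0.00078532, -0.00078789,
       -0.00012209]), 'effort': array([ 3.63145256e-03, -4.17708135e+01, -2.46401703e+01, -4.17106912e-04,
        6.01274820e-03,  2.59223981e-06]), 'position': array([0.13579787, 0.55817894, 0.19493234]), 'ee_rot': array([ 0.7019243 ,  0.08366549,  0.70221961, -0.08479382]), 'contact_force': array([-0.12006524, -0.14173777,  0.20439785]), 'moment': array([-0.05081957, -0.01637104,  0.03943156]), 'width': 0.08534432501052397}
[[448.17424976   0.         286.96444408]
 [  0.         448.17424976 217.15596854]
 [  0.           0.           1.        ]] -0.055217338067086875 [ 1.20212833  2.22524482 -1.05642853] [ 0.20160938 -0.13224206  1.42149987] 0.9960246598639456
[[529.33346712   0.         279.26466358]
 [  0.         529.33346712 210.14567203]
 [  0.           0.           1.        ]] -0.2004039981722828 [ 2.1638743  -2.21117804  0.10281764] [0.03297547 0.44936291 1.34438981] 0.9959311224489796
```

View pics/a1.png

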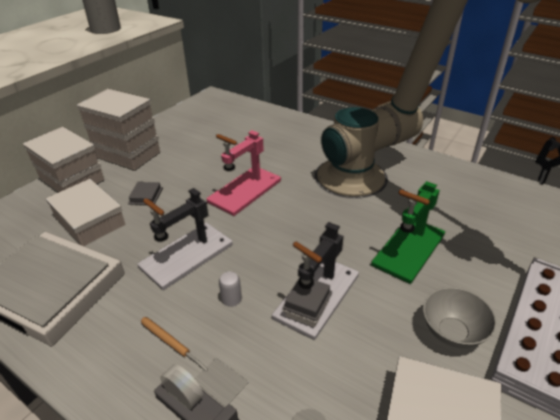

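View pics/a2.png

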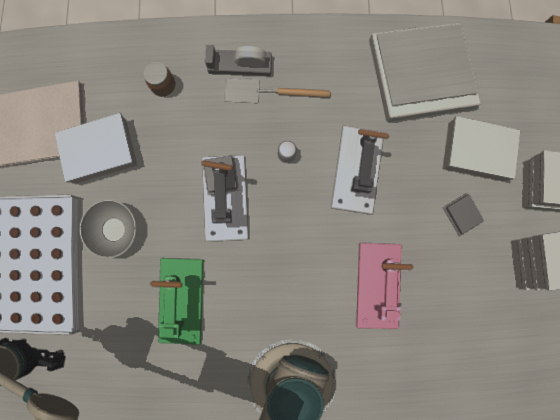

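The two dark-steel clamps are at scene (320,260), top (222,190), with a grey mould under the foot, and at scene (185,220), top (365,165), with an empty base. The green (top 175,300) and pink (385,280) ones are decoys. The first one fits, and I'll check it in an enlarged crop and measure it.

Run:
```python
from h import *
a=load('scene');b=load('top')
A=a['pixels'][215:335,260:370];B=b['pixels'][145:250,190:270]
A=cv2.resize(A,(550,600),interpolation=cv2.INTER_CUBIC)[:, :400+0] if 0 else cv2.resize(A,(440,480),interpolation=cv2.INTER_CUBIC)
B=cv2.resize(B,(360,480),interpolation=cv2.INTER_CUBIC)
cv2.imwrite('pics/c1.png',np.hstack([A,B]))
for n,d,roi in(('top',b,(slice(145,250),slice(190,270))),('scene',a,(slice(215,335),slice(260,370)))):
    W=cloud(d); hsv=cv2.cvtColor(d['pixels'],cv2.COLOR_BGR2HSV)
    m=np.zeros(hsv.shape[:2],bool); m[roi]=1
    wood=m&(hsv[...,0]<15)&(hsv[...,1]>110)&(W[...,2]>.06)
    p=W[wood]; print(n,'wood',len(p),np.nanmedian(p,0),np.nanpercentile(p,[2,98],axis=0).round(4).tolist())
    c,s,_=cv2.minAreaRect(p[:,:2].astype(np.float32)); print(c,s,_)
    q=p[:,:2]-p[:,:2].mean(0); print('axis',np.linalg.svd(q,full_matrices=0)[2][0])
    z=W[...,2][m]; h,e=np.histogram(z,np.arange(0,.21,.004)); print([(round(float(x),3),int(k)) for x,k in zip(e,h) if k>15])
    dark=m&(hsv[...,2]<75)&~wood&(W[...,2]>.085)
    if n=='top':
        for lo in np.arange(.085,.2,.008):
            k=dark&(W[...,2]>=lo)&(W[...,2]<lo+.008)
            if k.sum()>10: print(round(lo,3),k.sum(),W[k][:,:2].min(0).round(3),W[k][:,:2].max(0).round(3))
    base=m&(abs(W[...,2]-.018)<.006)&(hsv[...,1]<60)&(hsv[...,2]>120)
    print('base',cv2.minAreaRect(W[base][:,:2].astype(np.float32)))
```

```text
top wood 129 [0.54073497 0.16408647 0.19618913] [[0.5316, 0.1338, 0.1916], [0.5499, 0.1963, 0.201]]
(0.5412474870681763, 0.16551107168197632) (0.06756612658500671, 0.010335410945117474) 77.92323303222656
axis [0.20516301 0.97872782]
[(0.0, 1829), (0.004, 303), (0.008, 66), (0.012, 554), (0.016, 977), (0.02, 382), (0.024, 26), (0.044, 17), (0.048, 60), (0.052, 51), (0.064, 19), (0.068, 132), (0.072, 275), (0.076, 76), (0.136, 17), (0.14, 91), (0.144, 361), (0.148, 152), (0.172, 22), (0.176, 59), (0.18, 21), (0.188, 19), (0.192, 86), (0.196, 67)]
0.125 12 [0.415 0.14 ] [0.532 0.152]
0.133 23 [0.415 0.14 ] [0.538 0.157]
0.141 100 [0.415 0.14 ] [0.543 0.181]
0.149 13 [0.417 0.14 ] [0.539 0.177]
0.173 18 [0.422 0.149] [0.532 0.17 ]
base ((0.485510915517807, 0.16445809602737427), (0.22040797770023346, 0.10972381383180618), 1.7192845344543457)
scene wood 186 [0.54607234 0.17041445 0.19375059] [[0.4974, 0.1358, 0.1442], [0.5549, 0.1988, 0.1969]]
(0.524888813495636, 0.17062592506408691) (0.06792151927947998, 0.05459620803594589) 79.35454559326172
axis [0.34604285 0.93821871]
[(0.0, 1384), (0.004, 80), (0.008, 89), (0.012, 620), (0.016, 849), (0.02, 87), (0.024, 54), (0.028, 44), (0.032, 30), (0.036, 34), (0.04, 62), (0.044, 69), (0.048, 137), (0.052, 120), (0.056, 70), (0.06, 67), (0.064, 73), (0.068, 359), (0.072, 469), (0.076, 24), (0.1, 45), (0.104, 72), (0.108, 42), (0.112, 18), (0.124, 35), (0.128, 60), (0.132, 64), (0.136, 62), (0.14, 134), (0.144, 392), (0.148, 27), (0.152, 28), (0.156, 26), (0.16, 22), (0.164, 23), (0.172, 48), (0.176, 65), (0.18, 18), (0.184, 20), (0.188, 54), (0.192, 118), (0.196, 22)]
base ((0.4872153103351593, 0.1624738574028015), (0.22201234102249146, 0.11075380444526672), 1.5978624820709229)
```

View pics/c1.png

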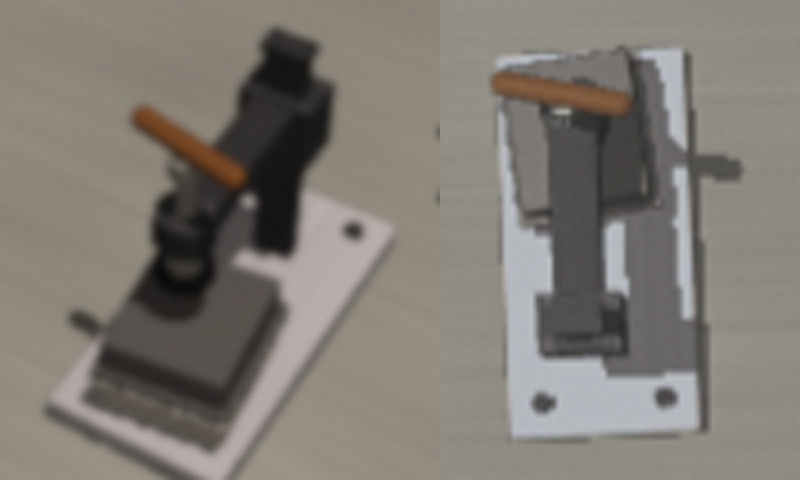

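The crop shows the grey-over-white mould under the foot of the left clamp (top view). The bar is at top (217,165) and the jaw arm runs from (220,168) to (220,220), so this is the right clamp. The heights are consistent: arm top 0.146, bar about 0.19. Next I'll refine the arm line and work out the tool-axis shifts.

```bash
cat >> h.py <<'E'
from scipy.spatial.transform import Rotation as Ro
def toolR(s=None):
    q=(s or manip.get_state())['ee_rot']; return Ro.from_quat([q[1],q[2],q[3],q[0]]).as_matrix()
def shift(target):
    s=manip.get_state(); return (toolR(s).T@(np.array(target)-s['position'])*100).round(2)
E
python3 - <<'E'
from h import *
for n,roi in(('top',(slice(145,250),slice(190,270))),('scene',(slice(215,335),slice(260,370)))):
    d=load(n);W=cloud(d);m=np.zeros(W.shape[:2],bool);m[roi]=1
    z=W[...,2];k=m&(z>.138)&(z<.152)
    for x0 in np.arange(.40,.56,.015):
        p=W[k&(abs(W[...,0]-x0)<.0075)]
        if len(p)>4: print(n,round(x0,3),len(p),np.percentile(p[:,1],[3,97]).round(4),np.median(p[:,2]).round(4))
    k=m&(z>.168)&(z<.186)&(W[...,0]<.48); print('post',W[k].mean(0).round(4),W[k].min(0).round(3),W[k].max(0).round(3))
    k=m&(abs(z-.074)<.006); print('mould',cv2.minAreaRect(W[k][:,:2].astype(np.float32)),np.median(W[k][:,2]))
print(toolR().round(3)); print(shift([.486,.163,.25]))
E
```

```text
top 0.415 69 [0.1409 0.1823] 0.1461
top 0.43 39 [0.1403 0.1846] 0.1452
top 0.445 84 [0.1415 0.1834] 0.1468
top 0.46 72 [0.1513 0.175 ] 0.1467
top 0.475 66 [0.1514 0.1746] 0.147
top 0.49 78 [0.1511 0.1766] 0.1468
top 0.505 71 [0.1515 0.1771] 0.1459
top 0.52 68 [0.1531 0.1767] 0.1471
top 0.535 56 [0.1504 0.1814] 0.1456
top 0.55 9 [0.1534 0.1808] 0.1451
post [0.4304 0.1622 0.1776] [0.422 0.149 0.173] [0.438 0.177 0.184]
mould ((0.5401804447174072, 0.17079102993011475), (0.08273325115442276, 0.07269013673067093), 7.55824613571167) 0.07362158712811281
scene 0.415 11 [0.1487 0.1827] 0.145
scene 0.43 51 [0.1394 0.1834] 0.1452
scene 0.445 121 [0.141  0.1831] 0.1451
scene 0.46 63 [0.1506 0.1747] 0.1453
scene 0.475 64 [0.1516 0.175 ] 0.1452
scene 0.49 65 [0.1504 0.1755] 0.1448
scene 0.505 9 [0.163  0.1755] 0.145
scene 0.52 34 [0.1606 0.1766] 0.1448
scene 0.535 44 [0.1504 0.1792] 0.1447
scene 0.55 97 [0.1502 0.1797] 0.1448
post [0.4349 0.1621 0.1751] [0.421 0.147 0.169] [0.443 0.176 0.18 ]
mould ((0.508181631565094, 0.16503077745437622), (0.15391400456428528, 0.07150726765394211), 7.87748384475708) 0.07228486201858253
[[-0.001  0.237  0.972]
 [-0.002  0.972 -0.237]
 [-1.    -0.002 -0.   ]]
[ -5.47 -30.12  43.37]
```

```bash
python3 -m creep '{"delta_pos": [[-3,0,0],[-5.5,-3,4.3],[-5.5,-6,8.7],[-5.5,-9,13],[-5.5,-12,17.3],[-5.5,-15,21.7],[-5.5,-18,26],[-5.5,-21,30.4],[-5.5,-24,34.7],[-5.5,-27,39]], "dr": [[0,0,0],[0.13,0,0],[0.26,0,0],[0.4,0,0],[0.53,0,0],[0.67,0,0],[0.8,0,0],[0.93,0,0],[1.06,0,0],[1.18,0,0]]}' -1 40
python3 -m creep '{"delta_pos": [[0,0,0],[0,0,0],[0,0,0],[0,0,0]], "dr": [[0,0,0],[0,0,0],[0,0,0],[0,0,0]]}'
python3 - <<'E'
from h import *
print(toolR().round(3)); print(shift([.486,.1635,.16])); print(manip.get_state()['qpos'])
E
```

```text
clock: 1.1
position: [0.4325, 0.2243, 0.2505]
ee_rot: [0.535, 0.462, 0.535, -0.462]
contact_force: [0.5, 1.0, 0.2]
width: -0.0002
clock: 1.5
position: [0.4306, 0.2271, 0.2506]
ee_rot: [0.537, 0.46, 0.537, -0.46]
contact_force: [0.6, -1.4, -0.2]
width: -0.0001
[[-0.001  0.988  0.154]
 [ 0.     0.154 -0.988]
 [-1.    -0.001 -0.   ]]
[9.06 4.5  7.14]
[3.41887703e-01 1.13851356e-01 1.58017039e+00 4.82295734e-04
 1.44800994e+00 1.87426289e-01]
```

```bash
python3 -m creep '{"delta_pos": [[0,2.2,3.5],[0,4.5,7.1],[0,4.5,7.1],[3,4.5,7.1],[6,4.5,7.1],[8.5,4.5,7.1],[9,4.5,7.1],[9,4.5,7.1],[9,4.5,7.1]], "dr": [[0.06,0,0],[0.12,0,0],[0.12,0,0],[0.12,0,0],[0.12,0,0],[0.12,0,0],[0.12,0,0],[0.12,0,0],[0.12,0,0]]}'
python3 - <<'E'
from h import *
s=manip.get_state();print(toolR().round(3), s['position'],s['contact_force']); 
d=grab('scene');cv2.imwrite('pics/d1.png',cv2.resize(d['pixels'][150:360,220:430],(600,600),interpolation=cv2.INTER_CUBIC))
E
```

```text
clock: 2.4
position: [0.4876, 0.1637, 0.1621]
ee_rot: [0.509, 0.492, 0.508, -0.491]
contact_force: [-0.1, -0.3, 0.4]
width: 0.0
[[ 0.002  0.999  0.033]
 [ 0.001  0.033 -0.999]
 [-1.     0.002 -0.001]] [0.48761119 0.16365689 0.16208302] [-0.13389711 -0.26621489  0.44735047]
```

View pics/d1.png

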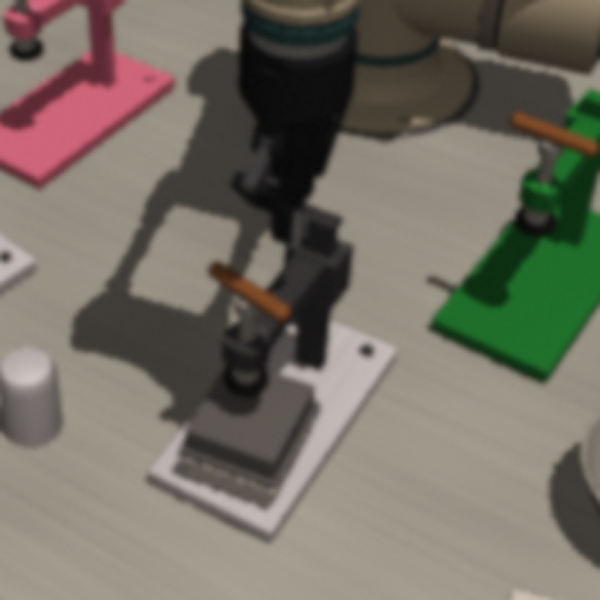

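The shut fingertips show at crop (287,237) and the arm middle at about (295,275). I'll check this by projecting the TCP.

Run:
```python
from h import *
d=load('scene')
for p in([.4876,.1637,.162],[.4876,.1637,.146],[.5415,.165,.190],[.4315,.162,.178]):
    uv=cv2.projectPoints(np.array([p]),np.array(d['rvec']),np.array(d['tvec']),d['intrinsics'],np.array([d['k1'],0,0,0]))[0].ravel()
    print(p,((uv-[220,150])*600/210).round(0))
W=cloud(d); print(W[218:240,310:330,2].round(3)[::3,::3]); print(W[233,320],W[230,320])
```

```text
[0.4876, 0.1637, 0.162] [284. 273.]
[0.4876, 0.1637, 0.146] [284. 289.]
[0.5415, 0.165, 0.19] [248. 289.]
[0.4315, 0.162, 0.178] [321. 214.]
[[ 0.285  0.283  0.274  0.248  0.253  0.243  0.237]
 [ 0.265  0.274  0.265  0.257  0.245  0.241 -0.004]
 [-0.002  0.244  0.259  0.249  0.23   0.228  0.174]
 [-0.002 -0.001  0.222  0.225  0.222  0.219  0.174]
 [-0.002 -0.002  0.215  0.217  0.214  0.207  0.167]
 [-0.002 -0.004  0.208  0.21   0.206  0.203  0.156]
 [-0.005 -0.002 -0.003 -0.001  0.199  0.147  0.15 ]
 [-0.    -0.004 -0.001  0.14   0.143  0.144  0.145]]
[0.50148044 0.1706905  0.21073921] [0.50215518 0.17070388 0.21916892]
```

Run:
```python
from h import *
print(manip.get_state()['position'],manip.get_state()['width'])
d=grab('scene');W=cloud(d);print(W[232:246,312:330,2].round(3)[::2,::3]);
t=grab('wrist'); print(manip.get_state()['clock'])
c=cv2.resize(d['pixels'][190:290,270:370],(400,400),interpolation=cv2.INTER_CUBIC)
w=cv2.resize(t['pixels'],(400,300)); w=cv2.copyMakeBorder(w,0,100,0,0,0)
cv2.imwrite('pics/d2.png',np.hstack([np.clip(c*1.8,0,255).astype(np.uint8),w]))
```

```text
[0.4878835  0.16350334 0.16230225] -7.570823475837665e-05
[[-0.001  0.208  0.209  0.21   0.208  0.158]
 [-0.004  0.195  0.205  0.203  0.2    0.155]
 [-0.002 -0.004 -0.001  0.198  0.145  0.149]
 [ 0.    -0.001 -0.002  0.146  0.145  0.144]
 [-0.001 -0.001 -0.     0.14   0.145  0.145]
 [-0.001 -0.004  0.002  0.146  0.146  0.147]
 [-0.002 -0.001  0.143  0.145  0.146  0.146]]
2.55
```

View pics/d2.png

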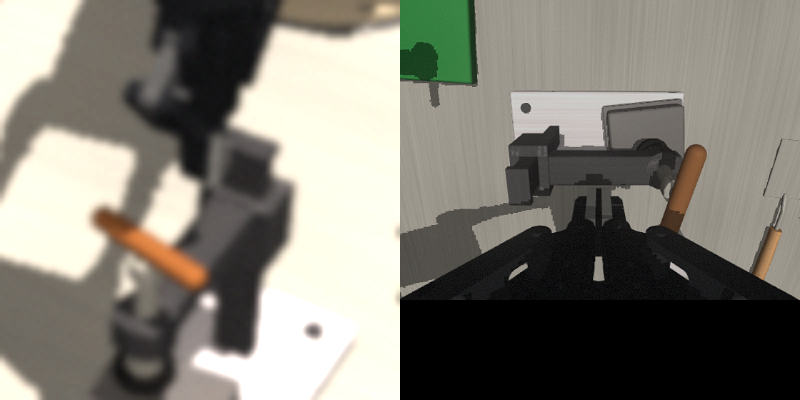

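Run:
```python
from h import *
P=manip.get_state()['position'];R=toolR()
for n in('wrist','scene'):
    d=load(n);W=cloud(d)
    for k in(0,.019,.035,.05):
        p=P-k*R[:,0]
        uv=cv2.projectPoints(p[None],np.array(d['rvec']),np.array(d['tvec']),d['intrinsics'],np.array([d['k1'],0,0,0]))[0].ravel();u,v=uv.round().astype(int)
        print(n,k,uv.round(1),p.round(3),W[v,u].round(3), d['pixels'][v,u])
d=load('wrist');W=cloud(d);H=W[...,2]
rel=(W-P)@R
for v in range(240,330,6): print(v,rel[v,240:321:10,0].round(3).tolist())
```

```text
wrist 0 [275.9 250. ] [0.488 0.163 0.162] [0.488 0.156 0.146] [35 37 36]
wrist 0.019 [275.7 265.5] [0.488 0.163 0.181] [0.488 0.174 0.203] [21 26 25]
wrist 0.035 [275.5 281.3] [0.488 0.163 0.197] [0.488 0.174 0.217] [22 26 25]
wrist 0.05 [275.3 299. ] [0.488 0.163 0.212] [0.487 0.175 0.231] [16 16 18]
scene 0 [319.3 245.5] [0.488 0.163 0.162] [0.476 0.156 0.147] [44 45 47]
scene 0.019 [319.6 238.7] [0.488 0.163 0.181] [0.449 0.143 0.141] [46 49 52]
scene 0.035 [319.9 232.9] [0.488 0.163 0.197] [0.501 0.171 0.211] [20 20 21]
scene 0.05 [320.2 227.3] [0.488 0.163 0.212] [0.504 0.171 0.229] [13 12 11]
240 [0.015, 0.016, 0.016, 0.016, 0.016, 0.016, 0.017, 0.017, 0.015]
246 [0.015, 0.016, 0.016, 0.015, 0.015, 0.015, 0.016, 0.016, 0.016]
252 [0.016, 0.016, 0.014, 0.015, 0.016, 0.018, 0.016, 0.015, 0.016]
258 [0.015, 0.017, 0.017, 0.016, 0.016, 0.017, 0.017, 0.015, 0.016]
264 [0.164, 0.162, 0.164, -0.039, -0.039, -0.04, 0.164, 0.163, 0.164]
270 [0.163, 0.164, 0.163, -0.044, -0.046, -0.045, 0.162, 0.164, 0.164]
276 [0.162, -0.044, -0.042, -0.05, -0.05, -0.051, -0.042, 0.163, 0.163]
282 [0.163, -0.049, -0.049, -0.056, -0.056, -0.055, -0.049, -0.048, 0.164]
288 [0.163, -0.054, -0.061, -0.061, -0.061, -0.061, -0.055, -0.054, 0.164]
294 [0.162, -0.058, -0.065, -0.065, -0.065, -0.063, -0.057, -0.057, 0.163]
300 [0.163, -0.061, -0.069, -0.068, -0.069, -0.068, -0.062, -0.063, 0.162]
306 [-0.066, -0.074, -0.074, -0.073, -0.072, -0.072, -0.075, -0.066, 0.163]
312 [-0.078, -0.081, -0.08, -0.078, -0.072, -0.078, -0.081, -0.079, 0.164]
318 [-0.081, -0.081, -0.081, -0.08, -0.072, -0.081, -0.082, -0.081, -0.082]
324 [-0.084, -0.085, -0.084, -0.084, -0.072, -0.084, -0.084, -0.084, -0.085]
```

In both cameras the visible fingers end about 37 mm behind the reported TCP. I'll use contact to find out which is right, descending gently and watching the force.

```bash
python3 -m creep '{"delta_pos": [[0.3,0,0],[0.6,0,0],[0.9,0,0],[1.2,0,0],[1.4,0,0],[1.6,0,0],[1.8,0,0],[2.0,0,0]], "dr": [[0,0,0],[0,0,0],[0,0,0],[0,0,0],[0,0,0],[0,0,0],[0,0,0],[0,0,0]]}'
```

```text
clock: 3.35
position: [0.487, 0.1627, 0.1406]
ee_rot: [0.508, 0.492, 0.508, -0.492]
contact_force: [-0.4, -0.3, 0.5]
width: 0.0001
```

Run:
```python
from h import *
P=manip.get_state()['position'];R=toolR();print(P)
d=grab('wrist');W=cloud(d);rel=(W-P)@R
for v in range(240,290,4): print(v,rel[v,250:311:10,0].round(3).tolist())
m=(abs(rel[...,1])<.03)&(abs(rel[...,2])<.025)&(rel[...,0]<.0)&(rel[...,0]>-.06)
p=rel[m];print('finger',p[:,0].max(),np.percentile(p,[1,99],axis=0).round(4).tolist())
d=grab('scene');W=cloud(d);k=(abs(W[...,0]-.47)<.02)&(abs(W[...,1]-.163)<.015)&(W[...,2]>.1)&(W[...,2]<.155);print('armtop',np.median(W[k],0))
```

```text
[0.48697292 0.16271045 0.14056078]
240 [-0.005, -0.005, -0.006, -0.005, -0.006, -0.005, -0.006]
244 [-0.007, -0.006, -0.006, -0.005, -0.006, -0.006, -0.006]
248 [-0.006, -0.005, -0.006, -0.005, -0.005, -0.005, -0.006]
252 [-0.006, -0.005, -0.006, -0.006, -0.006, -0.006, -0.006]
256 [-0.006, -0.006, -0.005, -0.005, -0.006, -0.006, -0.005]
260 [-0.005, -0.006, -0.006, -0.005, -0.005, -0.006, -0.005]
264 [-0.006, -0.006, -0.039, -0.04, -0.04, -0.005, -0.006]
268 [-0.005, -0.006, -0.043, -0.043, -0.043, -0.006, -0.006]
272 [-0.006, -0.005, -0.047, -0.048, -0.047, -0.006, -0.006]
276 [-0.043, -0.042, -0.051, -0.051, -0.05, -0.043, 0.143]
280 [-0.046, -0.048, -0.054, -0.055, -0.053, -0.046, -0.047]
284 [-0.05, -0.057, -0.058, -0.057, -0.058, -0.051, -0.05]
288 [-0.055, -0.061, -0.06, -0.06, -0.061, -0.053, -0.054]
finger -7.448237709262207e-06 [[-0.0593, -0.0293, -0.0128], [-0.0008, 0.0293, 0.0116]]
armtop [0.47212992 0.16758487 0.14449331]
```

The arm top has not moved (0.1445), so the fingertips really are about 37 mm short of the reported TCP. I'll measure the gripper profile, to check clearance to the handle and post with the true tip.

```bash
python3 - <<'E'
from h import *
P=manip.get_state()['position'];R=toolR()
for n in('wrist','scene'):
    d=load(n);W=cloud(d);rel=(W-P)@R
    g=(d['pixels'].max(-1)<40)&np.isfinite(rel[...,0])
    for a in np.arange(-.03,-.17,-.01):
        k=g&(rel[...,0]<a)&(rel[...,0]>=a-.01)&(np.abs(rel[...,1])<.1)&(np.abs(rel[...,2])<.08)
        if n=='wrist': k&=rel[...,2]<.05
        if k.sum()>8: print(n,round(a,2),k.sum(),'y',np.percentile(rel[k][:,1],[1,99]).round(3),'z',np.percentile(rel[k][:,2],[1,99]).round(3))
E
python3 - <<'E'
from h import *
d=load('wrist');cv2.imwrite('pics/e1.png',np.clip(d['pixels'].astype(float)*2.2,0,255).astype(np.uint8))
E
```

```text
wrist -0.03 304 y [-0.061  0.001] z [-0.014  0.013]
wrist -0.04 325 y [-0.012  0.014] z [-0.011 -0.006]
wrist -0.05 466 y [-0.012  0.014] z [-0.011 -0.006]
wrist -0.06 449 y [-0.012  0.014] z [-0.011 -0.006]
wrist -0.07 1307 y [-0.02   0.022] z [-0.014  0.01 ]
wrist -0.08 5002 y [-0.033  0.036] z [-0.014  0.009]
wrist -0.09 8120 y [-0.04   0.042] z [-0.015  0.009]
wrist -0.1 9446 y [-0.048  0.05 ] z [-0.017  0.008]
wrist -0.11 11585 y [-0.056  0.058] z [-0.018 -0.004]
wrist -0.12 1964 y [-0.057  0.058] z [-0.018 -0.012]
scene -0.03 26 y [-0.058 -0.045] z [-0.014  0.009]
scene -0.04 12 y [0.007 0.016] z [-0.007  0.003]
scene -0.05 25 y [0.007 0.017] z [-0.007  0.004]
scene -0.06 21 y [-0.007  0.016] z [-0.011  0.003]
scene -0.07 22 y [-0.01   0.025] z [-0.013  0.007]
scene -0.08 65 y [-0.024  0.037] z [-0.013  0.008]
scene -0.09 49 y [-0.03   0.046] z [-0.016  0.005]
scene -0.1 89 y [-0.041  0.053] z [-0.017  0.007]
scene -0.11 100 y [-0.051  0.062] z [-0.018  0.007]
scene -0.12 120 y [-0.013  0.063] z [-0.019  0.01 ]
scene -0.13 92 y [-0.014  0.043] z [-0.02  -0.004]
scene -0.14 76 y [0.01  0.044] z [-0.018  0.007]
scene -0.15 54 y [0.023 0.042] z [-0.012  0.008]
scene -0.16 120 y [-0.002  0.04 ] z [-0.037  0.02 ]
scene -0.17 164 y [-0.004  0.039] z [-0.038  0.025]
```

View pics/e1.png

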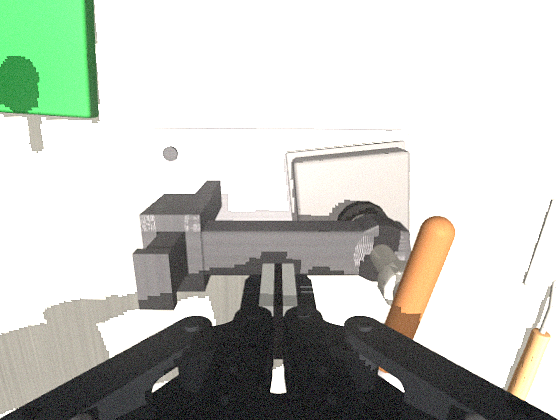

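The wrist view shows the fingers ending at (280,265), with the linkages spreading ±40 mm about 50 mm above the tips. That is too near the bar, so I'll turn the gripper a quarter turn: the linkages spread across the arm, and their ±18 mm thickness faces the handle.

```bash
python3 -m creep '{"delta_pos": [[0,0,0],[0,0,0],[0,0,0],[0,0,0],[0,0,0],[0,0,0],[0,0,0],[0,0,0],[0,0,0],[0,0,0]], "dr": [[0.14,0,0],[0.28,0,0],[0.42,0,0],[0.56,0,0],[0.7,0,0],[0.84,0,0],[0.98,0,0],[1.12,0,0],[1.26,0,0],[1.4,0,0]]}'
python3 -m creep '{"delta_pos": [[0.2,0,0],[0.7,0,0],[1.2,0,0],[1.7,0,0],[2.1,0,0],[2.4,0,0],[2.4,0,0]], "dr": [[0.12,0,0],[0.16,0,0],[0.16,0,0],[0.16,0,0],[0.16,0,0],[0.16,0,0],[0.16,0,0]]}'
python3 - <<'E'
from h import *
print(toolR().round(3),manip.get_state()['position'],manip.get_state()['qpos'].round(2))
E
```

```text
clock: 4.45
position: [0.487, 0.1627, 0.1408]
ee_rot: [0.07, 0.704, 0.07, -0.704]
contact_force: [-0.1, -0.3, -0.1]
width: -0.0002
clock: 5.15
position: [0.4866, 0.1626, 0.1162]
ee_rot: [-0.015, -0.707, -0.015, 0.707]
contact_force: [0.5, -0.6, -0.2]
width: -0.0002
[[-0.001  0.043 -0.999]
 [-0.    -0.999 -0.043]
 [-1.     0.     0.001]] [0.48656668 0.16264823 0.11618337] [0.19 0.24 1.76 0.   1.14 1.71]
```

```bash
python3 -m creep '{"delta_pos": [[0.2,0,0],[0.4,0,0],[0.6,0,0],[0.8,0,0],[1.0,0,0],[1.2,0,0],[1.4,0,0]], "dr": [[0,0,0],[0,0,0],[0,0,0],[0,0,0],[0,0,0],[0,0,0],[0,0,0]]}'
```

```text
clock: 5.85
position: [0.4871, 0.1627, 0.1026]
ee_rot: [0.015, 0.707, 0.015, -0.707]
contact_force: [-1.1, -0.8, 1.6]
width: -0.0002
```

```bash
python3 -m creep '{"delta_pos": [[0.15,0,0],[0.3,0,0],[0.45,0,0],[0.6,0,0]], "dr": [[0,0,0],[0,0,0],[0,0,0],[0,0,0]]}'
python3 - <<'E'
from h import *
P=manip.get_state()['position'];print(P)
d=grab('scene');W=cloud(d);k=(abs(W[...,0]-.46)<.012)&(abs(W[...,1]-.163)<.015)&(W[...,2]>.08)&(W[...,2]<.155);print('armtop',np.median(W[k],0))
E
```

```text
clock: 6.25
position: [0.4871, 0.1628, 0.0966]
ee_rot: [0.015, 0.707, 0.015, -0.707]
contact_force: [0.1, 0.5, 1.6]
width: 0.0002
[0.48706091 0.16276102 0.09662083]
armtop [0.4586482  0.17407572 0.1261983 ]
```

Run:
```python
from h import *
d=load('scene');t=grab('wrist')
c=cv2.resize(d['pixels'][190:310,260:380],(400,400),interpolation=cv2.INTER_CUBIC)
w=cv2.resize(t['pixels'],(400,300)); w=cv2.copyMakeBorder(w,0,100,0,0,0)
cv2.imwrite('pics/f1.png',np.clip(np.hstack([c,w])*1.8,0,255).astype(np.uint8))
for n in('scene','wrist'):
    d=load(n);W=cloud(d);hsv=cv2.cvtColor(d['pixels'],cv2.COLOR_BGR2HSV)
    wood=(hsv[...,0]<15)&(hsv[...,1]>110)&(abs(W[...,0]-.545)<.04)&(abs(W[...,1]-.165)<.05)&(W[...,2]>.12)
    print(n,'bar',wood.sum(),np.percentile(W[wood],[2,50,98],axis=0).round(4).tolist())
    k=(abs(W[...,0]-.46)<.012)&(abs(W[...,1]-.163)<.012)&(W[...,2]>.08)&(W[...,2]<.16);print(np.histogram(W[k][:,2],np.arange(.08,.16,.004)))
```

```text
scene bar 177 [[0.5356, 0.1351, 0.1743], [0.5466, 0.1696, 0.1793], [0.5545, 0.1988, 0.1827]]
(array([ 0,  0,  3,  2,  1,  0,  1,  2,  4,  4,  4,  3, 25,  0,  0,  0,  0,
        0,  0]), array([0.08 , 0.084, 0.088, 0.092, 0.096, 0.1  , 0.104, 0.108, 0.112,
       0.116, 0.12 , 0.124, 0.128, 0.132, 0.136, 0.14 , 0.144, 0.148,
       0.152, 0.156]))
wrist bar 11135 [[0.5337, 0.1323, 0.1762], [0.544, 0.165, 0.1808], [0.5532, 0.196, 0.1827]]
(array([0, 0, 0, 0, 0, 0, 0, 0, 0, 0, 0, 0, 0, 0, 0, 0, 0, 0, 0]), array([0.08 , 0.084, 0.088, 0.092, 0.096, 0.1  , 0.104, 0.108, 0.112,
       0.116, 0.12 , 0.124, 0.128, 0.132, 0.136, 0.14 , 0.144, 0.148,
       0.152, 0.156]))
```

View pics/f1.png

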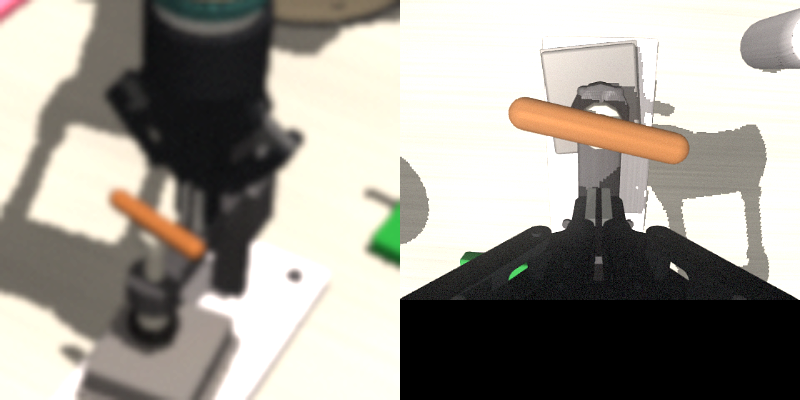

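The jaw is travelling down with the fingers: bar top at 0.1825, arm top at about 0.130, mid-arm pushed at wrist (600,190). About 9 mm is left.

```bash
python3 -m creep '{"delta_pos": [[0.15,0,0],[0.3,0,0],[0.45,0,0],[0.6,0,0],[0.7,0,0]], "dr": [[0,0,0],[0,0,0],[0,0,0],[0,0,0],[0,0,0]]}'
python3 -m creep '{"delta_pos": [[0.1,0,0],[0.2,0,0],[0.2,0,0]], "dr": [[0,0,0],[0,0,0],[0,0,0]]}'
```

```text
clock: 6.85
position: [0.487, 0.1627, 0.0896]
ee_rot: [0.015, 0.707, 0.015, -0.707]
contact_force: [0.2, 0.1, 1.8]
width: -0.0
clock: 7.15
position: [0.4869, 0.1627, 0.0876]
ee_rot: [-0.015, -0.707, -0.015, 0.707]
contact_force: [0.7, 0.2, 0.6]
width: -0.0002
```

```bash
python3 -m creep '{"delta_pos": [[0.1,0,0],[0.1,0,0]], "dr": [[0,0,0],[0,0,0]]}'
```

```text
clock: 7.35
position: [0.4869, 0.1627, 0.0867]
ee_rot: [0.015, 0.707, 0.015, -0.707]
contact_force: [0.2, -0.1, 1.5]
width: 0.0
```

```bash
python3 -m creep '{"delta_pos": [[0.1,0,0],[0.1,0,0]], "dr": [[0,0,0],[0,0,0]]}'; python3 -m creep '{"delta_pos": [[0.1,0,0],[0.1,0,0]], "dr": [[0,0,0],[0,0,0]]}'
python3 - <<'E'
from h import *
d=grab('scene');W=cloud(d);hsv=cv2.cvtColor(d['pixels'],cv2.COLOR_BGR2HSV)
wood=(hsv[...,0]<15)&(hsv[...,1]>110)&(abs(W[...,0]-.545)<.04)&(abs(W[...,1]-.165)<.05)&(W[...,2]>.12)
print('bar',np.percentile(W[wood],[2,50,98],axis=0).round(4).tolist())
E
```

```text
clock: 7.55
position: [0.4868, 0.1627, 0.086]
ee_rot: [0.015, 0.707, 0.015, -0.707]
contact_force: [-0.1, 0.1, 3.9]
width: 0.0
clock: 7.75
position: [0.4867, 0.1627, 0.0853]
ee_rot: [-0.015, -0.707, -0.015, 0.707]
contact_force: [-1.8, -0.4, 6.3]
width: 0.0002
bar [[0.5359, 0.1349, 0.1635], [0.5462, 0.1699, 0.1686], [0.5545, 0.1989, 0.1716]]
```

```bash
python3 -m creep '{"delta_pos": [[0.1,0,0],[0.1,0,0]], "dr": [[0,0,0],[0,0,0]]}'; python3 -m creep '{"delta_pos": [[0.05,0,0],[0.05,0,0]], "dr": [[0,0,0],[0,0,0]]}'
```

```text
clock: 8.0
position: [0.4866, 0.1627, 0.0847]
ee_rot: [0.015, 0.707, 0.015, -0.707]
contact_force: [-2.4, -1.0, 9.5]
width: 0.0004
clock: 8.2
position: [0.4867, 0.1627, 0.0845]
ee_rot: [0.015, 0.707, 0.015, -0.707]
contact_force: [-2.2, 0.1, 11.6]
width: 0.0003
```

Force has climbed to 11.6 N, so the foot is on the mould. I'll lift straight up, then measure the bar from the wrist camera.

```bash
python3 -m creep '{"delta_pos": [[-1,0,0],[-4,0,0],[-7,0,0],[-10,0,0],[-11,0,0],[-11,0,0],[-11,0,0]], "dr": [[0,0,0],[0,0,0],[0,0,0],[0,0,0],[0,0,0],[0,0,0],[0,0,0]]}'
cat >> h.py <<'E'
def bar(n,m=None):
    d=grab(n);W=cloud(d);hsv=cv2.cvtColor(d['pixels'],cv2.COLOR_BGR2HSV)
    w=((hsv[...,0]<18)&(hsv[...,1]>90)&(abs(W[...,0]-.545)<.05)&(abs(W[...,1]-.165)<.055)&(W[...,2]>.12)).astype(np.uint8)
    w=cv2.erode(w,np.ones((3,3))) if n=='wrist' else w
    p=W[w>0];c,s,a=cv2.minAreaRect(p[:,:2].astype(np.float32))
    v=cv2.fitLine(p[:,:2].astype(np.float32),cv2.DIST_HUBER,0,.01,.01).ravel()[:2]
    h=np.arctan2(v[1],v[0])%np.pi
    print(n,'bar',len(p),np.array(c).round(4),np.array(s).round(4),'heading',round(h,3),'z',np.percentile(p[:,2],[5,50,95]).round(4)); return np.array(c),h
E
python3 - <<'E'
from h import *
bar('wrist');bar('top');bar('scene')
s=manip.get_state();print(s['position'],toolR().round(3).tolist(),shift([.544,.165,.193]))
for n in('scene','wrist'):
    W=cloud(load(n))
    for x0 in(.46,.475,.49,.505,.52): 
        k=(abs(W[...,0]-x0)<.007)&(abs(W[...,1]-.163)<.008)&(W[...,2]>.1)&(W[...,2]<.14);print(n,x0,k.sum(),np.median(W[k][:,2]).round(4))
E
```

```text
clock: 8.9
position: [0.486, 0.1625, 0.1919]
ee_rot: [-0.015, -0.706, -0.015, 0.708]
contact_force: [-0.2, -0.4, -0.6]
width: -0.0001
wrist bar 2343 [0.5414 0.164 ] [0.0699 0.0113] heading 1.377 z [0.1684 0.1707 0.1723]Traceback (most recent call last):
  File "<stdin>", line 2, in <module>
  File "h.py", line 28, in bar
    v=cv2.fitLine(p[:,:2].astype(np.float32),cv2.DIST_HUBER,0,.01,.01).ravel()[:2]
      ~~~~~~~~~~~^^^^^^^^^^^^^^^^^^^^^^^^^^^^^^^^^^^^^^^^^^^^^^^^^^^^^
cv2.error: OpenCV(4.12.0) /io/opencv/modules/imgproc/src/linefit.cpp:50: error: (-215:Assertion failed) count > 0 in function 'fitLine2D_wods'
```

```bash
python3 -m creep '{"delta_pos": [[0,0,-1.4],[0,0.1,-2.8],[0,0.1,-4.2],[0,0.1,-5.5],[0,0.1,-5.5],[0,0.1,-5.5],[0,0.1,-5.5],[0,0.1,-5.5],[0,0.1,-5.5],[0,0.1,-5.5]], "dr": [[-0.14,0,0],[-0.28,0,0],[-0.42,0,0],[-0.56,0,0],[-0.7,0,0],[-0.84,0,0],[-0.98,0,0],[-1.12,0,0],[-1.26,0,0],[-1.33,0,0]]}' 0 40
python3 -m creep '{"delta_pos": [[0,0,0],[0,0,0]], "dr": [[0,0,0],[0,0,0]]}'
python3 - <<'E'
from h import *
s=manip.get_state();R=toolR();print(R.round(3).tolist(),s['position'],s['width'],shift([.5414,.164,.125]),np.arctan2(R[1,1],R[0,1]))
bar('scene'); bar('wrist')
E
```

```text
clock: 10.0
position: [0.541, 0.1639, 0.1914]
ee_rot: [-0.449, -0.545, -0.45, 0.547]
contact_force: [-0.2, -0.3, 0.3]
width: 0.0428
clock: 10.2
position: [0.5414, 0.164, 0.192]
ee_rot: [-0.447, -0.547, -0.448, 0.548]
contact_force: [0.8, 0.1, -0.3]
width: 0.0426
[[-0.002, 0.98, -0.198], [-0.0, -0.198, -0.98], [-1.0, -0.002, 0.001]] [0.54137743 0.16396767 0.19204963] 0.042640040454294516 [ 6.7   0.02 -0.01] -0.1995556716111501
scene bar 193 [0.5337 0.1755] [0.0879 0.039 ] heading 1.369 z [0.1647 0.1692 0.5282]
wrist bar 1877 [0.5409 0.1653] [0.0691 0.011 ] heading 1.381 z [0.1686 0.1708 0.1722]
```

```bash
python3 -m creep '{"delta_pos": [[2,0,0],[4,0,-0.05],[5.5,0,-0.05],[6.2,0,-0.05],[6.6,0,-0.05],[6.6,0,-0.05]], "dr": [[0,0,0],[0,0,0],[0,0,0],[0,0,0],[0,0,0],[0,0,0]]}'
python3 -m creep '{"delta_pos": [[0,0,0],[0,0,0],[0,0,0],[0,0,0],[0,0,0]], "dr": [[0,0,0],[0,0,0],[0,0,0],[0,0,0],[0,0,0]]}' -1 30
python3 - <<'E'
from h import *
s=manip.get_state();print(s['position'],s['width'],s['contact_force'],s['moment'])
d=grab('wrist');e=grab('scene')
c=cv2.resize(e['pixels'][180:300,250:370],(400,400),interpolation=cv2.INTER_CUBIC)
w=cv2.resize(d['pixels'],(400,300)); w=cv2.copyMakeBorder(w,0,100,0,0,0)
cv2.imwrite('pics/g1.png',np.clip(np.hstack([c,w])*1.8,0,255).astype(np.uint8))
E
```

```text
clock: 10.9
position: [0.5421, 0.1646, 0.1271]
ee_rot: [-0.448, -0.547, -0.448, 0.547]
contact_force: [-0.2, 0.6, 0.5]
width: 0.0427
clock: 11.4
position: [0.5412, 0.1648, 0.1275]
ee_rot: [-0.448, -0.547, -0.449, 0.547]
contact_force: [-5.4, 1.2, 2.3]
width: 0.0113
[0.54117309 0.16482041 0.12753089] 0.011288456132905567 [-5.37288366  1.18473983  2.2511773 ] [0.15565079 0.65391556 0.07032231]
```

View pics/g1.png

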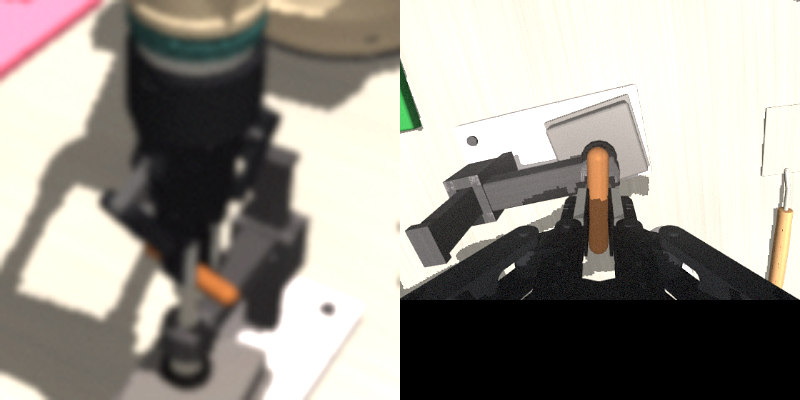

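The fingers hold the bar at wrist (598,200), but the width of 11.3 mm is under the bar's 13 mm, so they pinch its upper part. I'll open, go 4 mm lower and re-close.

```bash
python3 -m creep '{"delta_pos": [[0,0,0],[0,0,0],[0.2,0,0],[0.4,0,0],[0.4,0,0]], "dr": [[0,0,0],[0,0,0],[0,0,0],[0,0,0],[0,0,0]]}' -0.3
python3 -m creep '{"delta_pos": [[0,0,0],[0,0,0],[0,0,0],[0,0,0],[0,0,0]], "dr": [[0,0,0],[0,0,0],[0,0,0],[0,0,0],[0,0,0]]}' -1 30
```

```text
clock: 12.0
position: [0.5421, 0.1644, 0.1227]
ee_rot: [-0.448, -0.547, -0.448, 0.547]
contact_force: [0.6, 0.5, 0.6]
width: 0.0298
clock: 12.5
position: [0.5412, 0.1647, 0.1234]
ee_rot: [-0.448, -0.547, -0.449, 0.547]
contact_force: [-4.9, 0.4, 4.8]
width: 0.0109
```

```bash
python3 -m creep '{"delta_pos": [[0,0,0],[0,0,0],[0,0,0],[0,0,0],[0.02,0,0],[0.05,0,0],[0.05,0,0]], "dr": [[0,0,0],[0,0,0],[0.1,0,0],[0.2,0,0],[0.3,0,0],[0.4,0,0],[0.4,0,0]]}' -1 70
python3 - <<'E'
from h import *
s=manip.get_state();print(s['moment'],s['width'],s['contact_force']);bar('wrist')
E
```

```text
clock: 13.2
position: [0.5411, 0.1646, 0.123]
ee_rot: [-0.33, -0.625, -0.33, 0.626]
contact_force: [-5.9, 1.2, 6.1]
width: 0.0098
[ 0.00720605  0.8203413  -0.05605409] 0.009812294281960733 [-5.94835651  1.1515089   6.10919276]
wrist bar 3508 [0.542  0.1654] [0.0697 0.012 ] heading 0.982 z [0.1665 0.1689 0.1703]
```

The bar follows the gripper (heading 1.377 to 0.982, 0.395 rad) at a small force, so I'll continue.

```bash
python3 -m creep '{"delta_pos": [[0,0,0],[0.02,0,0],[0.04,0,0],[0.05,0,0],[0.05,0,0]], "dr": [[0.1,0,0],[0.2,0,0],[0.3,0,0],[0.4,0,0],[0.4,0,0]]}'
python3 - <<'E'
from h import *
s=manip.get_state();print(s['moment'],s['width'],s['contact_force']);bar('wrist')
E
python3 -m creep '{"delta_pos": [[0,0,0],[0.02,0,0],[0.04,0,0],[0.04,0,0]], "dr": [[0.1,0,0],[0.2,0,0],[0.3,0,0],[0.3,0,0]]}'
python3 - <<'E'
from h import *
s=manip.get_state();print(s['moment'],s['width'],s['contact_force'],s['qpos'].round(2));bar('wrist')
E
```

```text
clock: 13.75
position: [0.5408, 0.1645, 0.1227]
ee_rot: [-0.199, -0.678, -0.199, 0.679]
contact_force: [-6.9, -0.0, 7.9]
width: 0.01
[ 0.05820904  1.00048268 -0.07800496] 0.010023895395595969 [-6.91280777 -0.03149192  7.86982252]
wrist bar 3365 [0.5422 0.1649] [0.0694 0.0119] heading 0.585 z [0.1664 0.1687 0.1703]
clock: 14.2
position: [0.5406, 0.1644, 0.1223]
ee_rot: [-0.096, -0.7, -0.096, 0.701]
contact_force: [-7.7, 0.5, 7.9]
width: 0.0098
[-5.13441224e-02  1.01180646e+00 -5.08206586e-05] 0.009798496369627 [-7.72206109  0.50752424  7.91080887] [0.17 0.31 1.64 0.   1.19 1.47]
wrist bar 3408 [0.542  0.1646] [0.0695 0.0116] heading 0.281 z [0.1662 0.1684 0.17  ]
```

```bash
python3 -m creep '{"delta_pos": [[0,0,0],[0.02,0,0],[0.02,0,0],[0.02,0,0]], "dr": [[0.1,0,0],[0.2,0,0],[0.25,0,0],[0.25,0,0]]}'
python3 - <<'E'
from h import *
s=manip.get_state();print(s['moment'],s['width'],s['contact_force'],s['qpos'].round(2));bar('wrist')
W=cloud(load('wrist'));P=W.reshape(-1,3)
for n in ('wrist','top','scene'):
    W=cloud(load(n) if n=='wrist' else grab(n))
    for x0 in np.arange(.445,.53,.012):
        k=(abs(W[...,0]-x0)<.006)&(abs(W[...,1]-.163)<.009)&(W[...,2]>.112)&(W[...,2]<.14)
        if k.sum()>5: print(n,round(x0,3),k.sum(),np.median(W[k][:,2]).round(4))
E
```

```text
clock: 14.65
position: [0.5404, 0.1643, 0.1219]
ee_rot: [-0.008, -0.706, -0.008, 0.708]
contact_force: [-7.5, -1.0, 8.1]
width: 0.01
[-0.0548686   0.95412583  0.0714994 ] 0.010048230971623724 [-7.52212552 -1.03828801  8.05729057] [ 0.17  0.31  1.64 -0.    1.19  1.72]
wrist bar 3410 [0.5416 0.1643] [0.0696 0.0118] heading 0.028 z [0.1659 0.1681 0.1699]
wrist 0.445 325 0.1192
wrist 0.457 432 0.1198
wrist 0.469 219 0.1199
top 0.445 21 0.1189
top 0.457 35 0.1195
top 0.469 34 0.1196
top 0.481 34 0.1212
top 0.493 35 0.1211
top 0.505 31 0.1222
top 0.517 15 0.1224
top 0.529 16 0.1229
scene 0.445 10 0.1184
scene 0.457 16 0.1183
scene 0.469 16 0.1196
scene 0.481 26 0.1193
scene 0.493 23 0.1198
scene 0.505 21 0.1199
scene 0.517 21 0.1204
scene 0.529 18 0.1203
```

Turned 1.35 rad and the arm now slopes up toward the screw by about 2 to 2.7°, so it is cocking. I'll add a small final nip, release and retract.

```bash
python3 -m creep '{"delta_pos": [[0,0,0],[0,0,0],[0,0,0]], "dr": [[0.05,0,0],[0.05,0,0],[0.05,0,0]]}'
python3 -m creep '{"delta_pos": [[0,0,0],[0,0,0],[0,0,0],[0,0,0],[-1,0,0],[-3,0,0],[-6,0,0],[-9,0,0],[-12,0,0]], "dr": [[0,0,0],[0,0,0],[0,0,0],[0,0,0],[0,0,0],[0,0,0],[0,0,0],[0,0,0],[0,0,0]]}' 0
python3 -m creep '{"delta_pos": [[-2,0,4],[-4,0,8],[-4,0,12],[-4,0,16],[-4,0,18],[-4,0,18]], "dr": [[0,0,0],[0,0,0],[0,0,0],[0,0,0],[0,0,0],[0,0,0]]}'
python3 - <<'E'
from h import *
print(manip.get_state()['contact_force'])
bar('scene');bar('top')
for n in ('top','scene'):
    W=cloud(load(n));k=(abs(W[...,0]-.49)<.045)&(abs(W[...,1]-.163)<.009)&(W[...,2]>.112)&(W[...,2]<.128)
    p=W[k];f=np.polyfit(p[:,0],p[:,2],1);print(n,k.sum(),'tilt deg',np.degrees(f[0]).round(2),'z at .4865',np.polyval(f,.4865).round(4))
    m=(abs(W[...,2]-.074)<.005)&(abs(W[...,1]-.165)<.06)&(abs(W[...,0]-.54)<.06);print('mould',cv2.minAreaRect(W[m][:,:2].astype(np.float32)),np.median(W[m][:,2]))
a=load('scene')['pixels'][190:340,240:390];b=load('top')['pixels'][140:250,180:290]
cv2.imwrite('pics/z1.png',np.clip(np.hstack([cv2.resize(x,(400,400),interpolation=cv2.INTER_CUBIC) for x in(a,b)])*1.6,0,255).astype(np.uint8))
E
```

```text
clock: 15.1
position: [0.5404, 0.1643, 0.1219]
ee_rot: [0.009, -0.706, 0.01, 0.708]
contact_force: [-7.4, -1.4, 8.4]
width: 0.0103
clock: 16.0
position: [0.5422, 0.1645, 0.2434]
ee_rot: [-0.01, 0.707, -0.01, -0.707]
contact_force: [-0.2, 0.9, -0.2]
width: 0.0428
clock: 16.6
position: [0.3602, 0.1695, 0.2827]
ee_rot: [-0.009, 0.708, -0.009, -0.706]
contact_force: [-0.1, 0.4, 0.6]
width: 0.0426
[-0.11686603  0.38217166  0.5531441 ]
scene bar 176 [0.5357 0.1605] [0.0211 0.0791] heading 3.121 z [0.1538 0.1668 0.17  ]
top bar 145 [0.5377 0.1648] [0.0099 0.0687] heading 3.128 z [0.1645 0.1688 0.1738]
top 229 tilt deg 1.97 z at .4865 0.1215
mould ((0.540244460105896, 0.17091353237628937), (0.08299173414707184, 0.07234290987253189), 8.256341934204102) 0.07356613266665031
scene 207 tilt deg 2.76 z at .4865 0.12
mould ((0.5434255599975586, 0.16993901133537292), (0.08259381353855133, 0.07218670845031738), 7.623541831970215) 0.07243711174563026
```

View pics/z1.png

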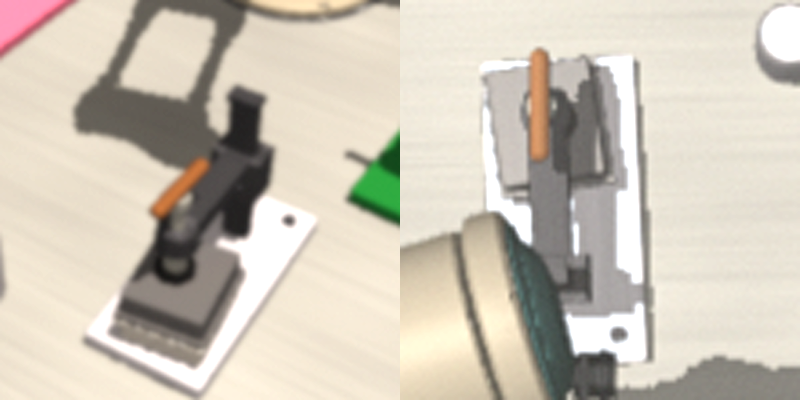

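The final crop shows the foot seated on the mould (left, 175,265) and the bar lying along the arm (right, 540,105). Jaw tilt is 2.0° to 2.8°, total turn about 1.39 rad, the mould has not moved and the robot is clear.

```bash
python3 -c "
from rig import manip
s=manip.get_state();print(s['clock'],s['contact_force'],manip.sign_off())"
```

```text
the job is handed in; nothing more can be done
16.7 [ 0.6662587  -0.12986862  0.03875374] None
```

The mould is clamped and the job is handed in at 16.7 s; no verdict is reported. I pushed the loaded clamp's jaw down about 25 mm until the foot was on the mould, with 11.6 N on the arm. I then gripped the T-handle, turned it about 1.39 rad clockwise, let go and backed away.

**Last checks:**
- **Handle:** the bar lies along the arm (heading 1.377 rad before, about -0.013 after).
- **Jaw:** it stays cocked after release, 2.0° from the top camera and 2.8° from the scene camera.
- **Mould:** it has not moved by more than about 1 mm, measured in the top view.
- **Robot:** it reads only sensor noise, under 1 N. The highest wrist force I read was about 12 N.

**What disagreed:**
- **Fingertips:** the real tips sit about 36 mm short of the reported TCP, seen in the cameras and confirmed by contact. I worked from the visible tips instead.
- **Grip width:** the gripper read 10–11 mm on the 13 mm bar, but the bar followed the gripper all the way round.
- **Tightening torque:** the wrist moment about the vertical stayed under 0.1 N m, below the stated 0.15 N m of friction. I judged tightness by turn angle and tilt instead.

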